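# Set and lock the vacuum regulator of a screen-separating plate

## Robot

A 6-joint arm with a two-finger parallel gripper is mounted at the origin on the work surface. World frame = base frame: x ahead of the robot, y to its left, z up, the work surface at z = 0. Lengths are in m, angles in rad, forces in N, time in s.
With the tool pointing down it reaches from about 0.375 to 0.825 m from the base axis. Payload 5.5 kg.
Tool frame: the origin (TCP) lies at the very end of the fingers, on their centre line; the grasp point (between the pads) lies robot.grip_point_offset behind it (robot.grip_point_offset is the distance from the TCP to the grasp point, in m); z points along the fingers, y is the direction in which the jaws open and shut (so a half turn about z gives the same grasp; the last joint's range is limited). The gripper opens to 85 mm and grips with 20 to 120 N. Pads are 22 mm wide; open, the fingers measure 114 mm over their backs; the gripper's body (76 mm by 85 mm) begins 54 mm behind the grasp point. The pads swing forward as they close: fully open they stand 13 mm farther back than shut.
Start: joints at [-1.278, 0.314, -0.047, 1.21, 0, 1.571], TCP at [0.173, -0.574, 0.231] pointing down, gripper open.
Joint ranges: [-2.67, 2.67], [-0.69, 1.73], [-1.03, 1.25], [-2.08, 2.16], [-1.42, 1.45], [-3.14, 3.14]. Speed limits (rad/s): [2.39, 2.39, 3.01, 3.14, 3.14, 3.14].

## Interface

Orientations are given as a unit quaternion [w, x, y, z].
In Python, from plant import readout, vision, ticket, spotter, robot gives the robot as it stands.
- The arm moves only by the tool play_rows, never from a script. Its argument "commands" is one flat list of numbers, 7 for each row, row after row: the shift along the tool's x, y, z scaled (see below), then the turn, a rotation vector about the tool's x, y, z scaled (see below), then the gripper command: -1 is shut, 1 is fully open, values between are in proportion. In form: [x, y, z, ax, ay, az, gripper, x, y, z, ax, ay, az, gripper, ...]. A call has 1 to 20 rows; each row shifts and turns the commanded pose from where the row before left it, along the tool's axes as they then stand; what a row does not reach is not made up. The controller multiplies each number of a shift by 0.1 m and each number of a turn by 30 degrees. A row lasts 1/10 s, in which the tool goes at most 50 mm and 8.59 degrees, less where a joint would pass 70% of its speed; a pose out of reach is approached as far as the arm can. A call with a number of a shift or a turn outside -1 to 1 is refused whole. A call with a gripper value outside its range is refused whole. The fingers move at their own pace and stop on an object; "force" is the grip in N (left out, the last holds). Time passes only in rows, so rows that do not move let the fingers close. It gives the time, the measured TCP pose, the force and the opening at its end, in the units of the state.
- readout.read_state(): the state, without advancing time (a new reading comes with each control period).
- vision.get_image(name): name is "scene" or "top" or "wrist"; returns a dict with "img" (420x560x3 uint8, red, green, blue), "K" (3x3 intrinsics, pixels), "R" (3x3) and "t" (3): a world point X has camera coordinates R X + t; the wrist camera has in their place "T_tool_cam" (4x4, takes a point from camera to tool coordinates, whose origin is the TCP and whose axes are the flange's). Camera axes: x right, y down, z forward; pixel columns grow to the right and rows downward; lengths in m; the calibration is good to about 2 mm. A picture is of the moment at which its call begins: read the wrist's pose just before it. There is no depth.
- ticket.close_job(): hands the job in, once; it reports no verdict.
Trained networks look in a picture, given as the dict that the camera call returned (one of the last four; its "shot" number tells which), for a name from the list of things; names that differ only in an ending like _2 or _b are one class to them, and where a whole thing is asked for, a point or a joint stands for the part that bears it (a point fixed in the world has none). Each returns a list of dicts, best first, with "confidence" (0 to 1); they miss things now and then, are a little off and sometimes report something else, mostly with a low value. They report only what shows in the picture. A call takes as long as a camera call.
- spotter.search_frame(query, picture): "location" ([x, y, z] in m, in world coordinates, good to about 4 mm: the middle of the surface that is visible of it).
- spotter.masks_of(query, picture): "mask" (420x560 bool, what is visible of it).
- spotter.place_of(query, picture): "location" ([x, y, z] in m, in world coordinates, good to about 4 mm: a listed point, or the origin of a listed thing).
The state is a dict: "clock": time; "joint_pos": joint angles; "dq": joint speeds; "tau": joint torques, N m; "position": TCP position; "ee_rot": TCP orientation; "force": force on the tool from outside, world axes, zero at the start; "ft_torque": the same for the moment, N m; "finger_gap": finger opening in m.
Only numpy, scipy, OpenCV 4.12 (cv2) and the standard library are available. Lean on these libraries where they do the work, as an engineer would, in place of code of your own. Each camera call takes 0.05 s, during which the arm holds its last target. There are 200 camera calls.

## Task

Set the vacuum regulator on the screen-separating plate: turn its black bar knob counter-clockwise (seen from above) until the pointer stands over the raised block on the ring around it. Then pull the knob gently upward and, keeping a light pull on it, ease it across the width of the block until the hidden lock lets it out; draw it out to its stop without forcing it, let go and leave it standing out, with the phone and the other things undisturbed.

Things in the scene. Friction and masses are not known exactly. Their poses are not given: they have to be found in the camera images.
- knob_grip (a point): Point to grip on the knob, on its vertical axis, 92 mm above the table with the knob in. The grip is a black upright bar 44 mm long (along this point's x), 14 wide (y), 30 high; its top is 8 mm above this point; a skirt of 52 mm diameter begins 21 mm below it (keep fingertips 2 mm clear of the skirt). Moves with the knob; x points where the pointer points, z up.
- pointer (a point): Tip of the small pointer nose at the edge of the knob's skirt, 29.5 mm from the axis, on the side of the white line on the bar's top. Turns with the knob; its x axis points outward along the pointer, z up.
- mark (a point): Top centre of the raised bare-metal block on the fixed grey ring (92 mm diameter) round the knob; 38 mm from the knob's axis, 68 mm above the table. Block 14 mm radially, 22 mm across, standing 4 mm above the ring: it spans 0.3 rad either side of its middle. x points outward from the axis through the block's middle, z up.
- lock (a point): Point on the knob's axis at deck height, 60 mm above the table; the lock is hidden below it. Its seat lies at an angle not known beforehand, up to 0.25 rad either side of the block's middle, and must be felt for. A pin on the knob's shaft enters the seat within about 0.025 rad either side of it; once in, turning is blocked softly (about 6 N m per rad).
- dial (a joint): Turning angle of the knob in rad, growing counter-clockwise seen from above; starts 0.55 to 1.15 rad short of the middle of the block. Friction about 0.06 N m; it stays where it is left. Ends of travel -0.4 and 1.6.
- knob (a joint): How far the knob is pulled up, in m; 0 is in. Friction 2.5 N; stays where left. After 1 to 7 mm free play (unknown) the pin meets a sprung plate, 8 N per mm; over 20 N on the pin damages the lock. Pulled at the seat, the pin goes through (pull falls to the friction) and meets the plate's stop, sprung alike, 12.5 mm further, 13.5 to 19.5 mm out in all. Locked: over 12 mm, only through the seat.
- unit: The screen-separating plate: a white steel housing 220 x 280 mm, deck 60 mm above the table, fixed. Origin on the table under the knob's axis; it reaches from -60 to +160 mm in its x, -70 to +210 mm in its y. An aluminium suction plate 190 x 120 mm, 6 mm high, lies on the deck, centre at x 50, y 135 mm.
- phone: Phone, 148 x 72 x 8 mm, lying on the suction plate; origin at the centre of its underside. To be left alone.
- flux_jar: Small jar, 40 mm diameter, 40 mm high, on the table beside the housing; origin at the centre of its underside. To be left alone.
- cleaner: Bottle, 44 mm diameter, 130 mm high, on the table beside the housing; origin at the centre of its underside. To be left alone.
- driver: Screwdriver, 160 mm long, lying on the table in front of the housing; origin at its middle. To be left alone.

How it is judged:
By the outcome, as a careful person would: the job done as asked, in the order asked, and still so for the second after the job is handed in, with the robot touching nothing.
It also fails if it takes over 69 s, if anything falls off the work surface, if the arm or the gripper's body presses on something with over 40 N, if the wrist force passes 120 N, or if a joint passes its speed limit or range.

## Working session

There is one attempt and no reset: what is moved stays moved. The work goes in short steps, Python scripts to look and compute and a tool call to move; the robot and the scene stay as the last step left them, time stands still between calls to the robot, and variables do not carry over. Pictures are saved under pics/ and viewed, about 8 in all and at most 12, crops included, and the job is handed in when it is done.

Besides the shell and the picture viewer there is one more tool, called after "Call:" as name(argument=value, ...) on one line, values as JSON. play_rows: Moves the arm, as the interface text tells. Its arguments: {"type":"object","properties":{"commands":{"type":"array","items":{"type":"number"}},"force":{"type":"number"}},"required":["commands"]}

```bash
ls; mkdir -p pics
python3 - <<'E'
from plant import readout, vision, spotter, robot
import cv2,numpy as np
print(readout.read_state()); print([a for a in dir(robot) if a[0]!='_'], robot.grip_point_offset)
for n in ("top","scene"):
    p=vision.get_image(n); cv2.imwrite(f"pics/{n}0.png",p["img"][:,:,::-1])
    for q in ("knob_grip","pointer","mark","lock","unit","cleaner","flux_jar","phone","driver"):
        r=spotter.place_of(q,p); print(n,q,[(np.round(d["location"],4),round(d["confidence"],2)) for d in r[:2]])
E
```

```text
pics
{'clock': 0.0, 'joint_pos': array([-1.27796638e+00,  3.14228489e-01, -4.80589879e-02,  1.21019724e+00,
        3.37654115e-06,  1.57080865e+00]), 'dq': array([-7.12300638e-04,  6.93325275e-04,  4.37348875e-04, -1.89899693e-03,
        7.15296441e-05,  1.54274026e-04]), 'tau': array([-7.69392477e-05, -5.39585853e+01,  3.39751267e+01,  1.92956650e-02,
       -2.74658432e-04,  1.26120874e-07]), 'position': array([ 0.173035  , -0.57391494,  0.23044189]), 'ee_rot': array([-8.35407550e-04,  9.89301010e-01,  1.45886255e-01, -1.21496508e-04]), 'force': array([-0.32156128,  0.11459783, -0.87871566]), 'ft_torque': array([-0.04634397, -0.02438867, -0.00501798]), 'finger_gap': 0.08522682004401318}
['MotionError', 'grip_point_offset'] 0.0187
top knob_grip [(array([0.4812, 0.0957, 0.0961]), 0.76), (array([0.5029, 0.2367, 0.0643]), 0.52)]
top pointer [(array([0.5154, 0.0945, 0.0696]), 0.83)]
top mark [(array([0.5024, 0.1251, 0.0692]), 0.79), (array([0.4832, 0.0958, 0.0929]), 0.32)]
top lock [(array([0.4857, 0.0937, 0.0632]), 0.9)]
top unit [(array([0.4837, 0.0961, 0.0022]), 0.78)]
top cleaner [(array([ 0.6491, -0.03  ,  0.002 ]), 0.89)]
top flux_jar [(array([ 0.5299, -0.023 , -0.001 ]), 0.68)]
top phone [(array([0.4996, 0.2341, 0.0643]), 0.62)]
top driver [(array([0.3304, 0.1744, 0.0011]), 0.91)]
scene knob_grip [(array([0.4846, 0.0996, 0.0935]), 0.93)]
scene pointer [(array([0.5134, 0.0992, 0.0679]), 0.57)]
scene mark [(array([0.4975, 0.1292, 0.0649]), 0.73)]
scene lock []
scene unit [(array([ 4.823e-01,  1.002e-01, -2.000e-04]), 0.8)]
scene cleaner [(array([ 0.6427, -0.0273, -0.0036]), 0.86)]
scene flux_jar [(array([ 0.534 , -0.0214,  0.0039]), 0.88)]
scene phone [(array([0.4988, 0.2333, 0.0644]), 0.78)]
scene driver [(array([0.33  , 0.1744, 0.0005]), 0.91)]
```

View top.

View pics/top0.png

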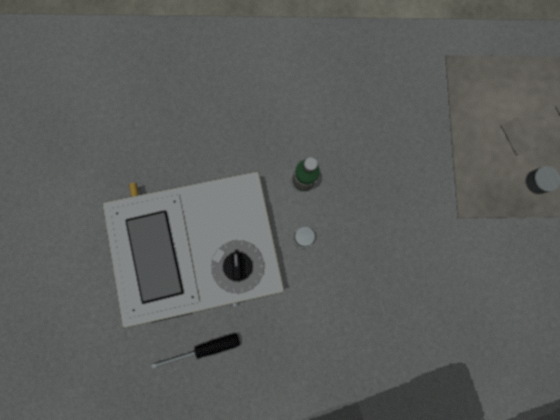

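```bash
cat > h.py <<'E'
from plant import readout, vision, spotter, robot
import numpy as np
from scipy.spatial.transform import Rotation as Ro
def st():
    s=readout.read_state(); q=s["ee_rot"]; R=Ro.from_quat([q[1],q[2],q[3],q[0]]); return s,R
def plan(pos,R2):
    """commands (unsplit) from present pose to pos,R2: shift & turn totals in tool axes, scaled"""
    s,R=st(); d=R.inv().apply(np.array(pos)-s["position"])/0.1
    r=(R.inv()*R2).as_rotvec()/np.radians(30); return d,r
def down(jaw):  # tool z down, tool y along yaw jaw
    y=np.array([np.cos(jaw),np.sin(jaw),0]); z=np.array([0,0,-1.]); x=np.cross(y,z)
    return Ro.from_matrix(np.c_[x,y,z])
E
python3 - <<'E'
from h import *
s,R=st(); print(R.as_matrix().round(3))
p=vision.get_image("wrist");print(p["T_tool_cam"].round(4),p["K"])
E
```

```text
[[ 0.957  0.289  0.   ]
 [ 0.289 -0.957 -0.   ]
 [ 0.     0.    -1.   ]]
[[ 2.000e-04 -9.549e-01 -2.970e-01  7.560e-02]
 [ 1.000e+00 -1.000e-04  1.000e-03  6.000e-04]
 [-1.000e-03 -2.970e-01  9.549e-01 -1.428e-01]
 [ 0.000e+00  0.000e+00  0.000e+00  1.000e+00]] [[302.62967925   0.         282.38255861]
 [  0.         302.62967925 210.48892297]
 [  0.           0.           1.        ]]
```

Call:
play_rows(commands=[0.245,-0.276,0,0,0,0,1,0.245,-0.276,0,0,0,0,1,0.245,-0.276,0,0,0,0,1,0.245,-0.276,0,0,0,0,1,0.245,-0.276,0,0,0,0,1,0.245,-0.276,0,0,0,0,1,0.245,-0.276,0,0,0,0,1,0.245,-0.276,0,0,0,0,1,0.245,-0.276,0,0,0,0,1,0.245,-0.276,0,0,0,0,1,0.245,-0.276,0,0,0,0,1,0.245,-0.276,0,0,0,0,1,0.245,-0.276,0,0,0,0,1,0.245,-0.276,0,0,0,0,1,0.245,-0.276,0,0,0,0,1,0.245,-0.276,0,0,0,0,1,0.245,-0.276,0,0,0,0,1,0.245,-0.276,0,0,0,0,1,0.245,-0.276,0,0,0,0,1,0.245,-0.276,0,0,0,0,1])

```text
clock: 3.05
position: [0.4835, 0.097, 0.2315]
ee_rot: [0.0, 0.989, 0.146, 0.0]
force: [-0.3, -0.5, -0.2]
finger_gap: 0.0854
```

Run:
```python
from h import *
s,R=st(); print(s["clock"],s["position"],s["joint_pos"].round(3),s["force"].round(2)); print(R.as_matrix().round(3))
for j in (np.pi/2,-np.pi/2): print(plan([.483,.097,.23],down(j)))
```

```text
3.05 [0.4835098  0.09703335 0.23147549] [ 0.198  0.112 -0.298  1.159 -0.     3.047] [-0.28 -0.48 -0.19]
[[ 0.957  0.289  0.001]
 [ 0.289 -0.957 -0.   ]
 [ 0.001  0.    -1.   ]]
(array([-0.00498472, -0.00115666,  0.01475201]), array([ 1.52158287e-03,  3.66077289e-04, -5.44025060e+00]))
(array([-0.00498472, -0.00115666,  0.01475201]), array([ 2.55188330e-04, -1.06067818e-03,  5.59749187e-01]))
```

Call:
play_rows(commands=[0,0,0,0,0,-0.272,1,0,0,0,0,0,-0.272,1,0,0,0,0,0,-0.272,1,0,0,0,0,0,-0.272,1,0,0,0,0,0,-0.272,1,0,0,0,0,0,-0.272,1,0,0,0,0,0,-0.272,1,0,0,0,0,0,-0.272,1,0,0,0,0,0,-0.272,1,0,0,0,0,0,-0.272,1,0,0,0,0,0,-0.272,1,0,0,0,0,0,-0.272,1,0,0,0,0,0,-0.272,1,0,0,0,0,0,-0.272,1,0,0,0,0,0,-0.272,1,0,0,0,0,0,-0.272,1,0,0,0,0,0,-0.272,1,0,0,0,0,0,-0.272,1,0,0,0,0,0,-0.272,1,0,0,0,0,0,-0.272,1])

```text
clock: 5.05
position: [0.483, 0.0955, 0.2314]
ee_rot: [0.0, -0.003, 1.0, 0.0]
force: [0.5, -0.0, 0.3]
finger_gap: 0.0856
```

Run:
```python
from h import *
import cv2
s,R=st(); p=vision.get_image("wrist"); print(s["clock"],s["position"],s["joint_pos"].round(3)); 
cv2.imwrite("pics/w1.png",p["img"][:,:,::-1])
T=np.eye(4);T[:3,:3]=R.as_matrix();T[:3,3]=s["position"];T=T@p["T_tool_cam"]
np.savez("w1.npz",T=T,K=p["K"])
for q in ("knob_grip","pointer","mark","lock","unit"):
    r=spotter.place_of(q,p); print(q,[(np.round(d["location"],4),round(d["confidence"],2)) for d in r[:2]])
```

```text
5.05 [0.48301969 0.09547989 0.23139627] [ 0.195  0.111 -0.3    1.159  0.     0.19 ]
knob_grip [(array([0.4847, 0.0958, 0.0899]), 0.9), (array([0.481 , 0.0967, 0.0008]), 0.38)]
pointer [(array([0.5072, 0.0976, 0.0709]), 0.62)]
mark [(array([0.4996, 0.1307, 0.0666]), 0.78), (array([0.4954, 0.2375, 0.0642]), 0.66)]
lock [(array([0.4808, 0.0931, 0.058 ]), 0.73), (array([0.3275, 0.1763, 0.0035]), 0.64)]
unit [(array([ 0.4797,  0.0973, -0.0006]), 0.76)]
```

View pics/w1.png

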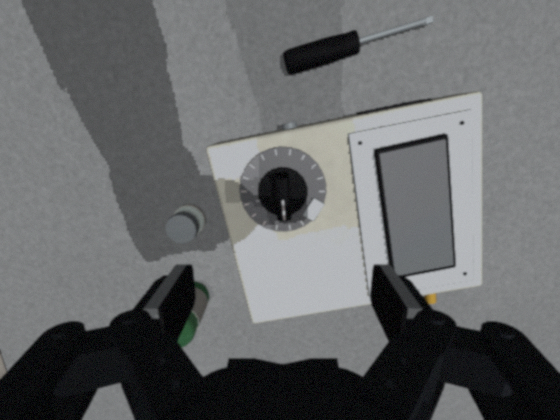

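Run:
```python
import cv2,numpy as np
im=cv2.imread("pics/w1.png"); z=np.load("w1.npz"); T,K=z["T"],z["K"]
c=im[130:250,220:350]
c=cv2.convertScaleAbs(c,alpha=1.3); cv2.imwrite("pics/w1c.png",cv2.resize(c,None,fx=5,fy=5,interpolation=cv2.INTER_CUBIC))
def px(u,v,h):
    d=T[:3,:3]@np.linalg.solve(K,[u,v,1]); o=T[:3,3]; return (o+d*(h-o[2])/d[2]).round(4)
print(px(283,189,.064),px(315.5,209.5,.068),px(283,190,.071))
```

```text
[0.4801 0.0952 0.064 ] [0.5012 0.1298 0.068 ] [0.4795 0.0952 0.071 ]
```

View pics/w1c.png

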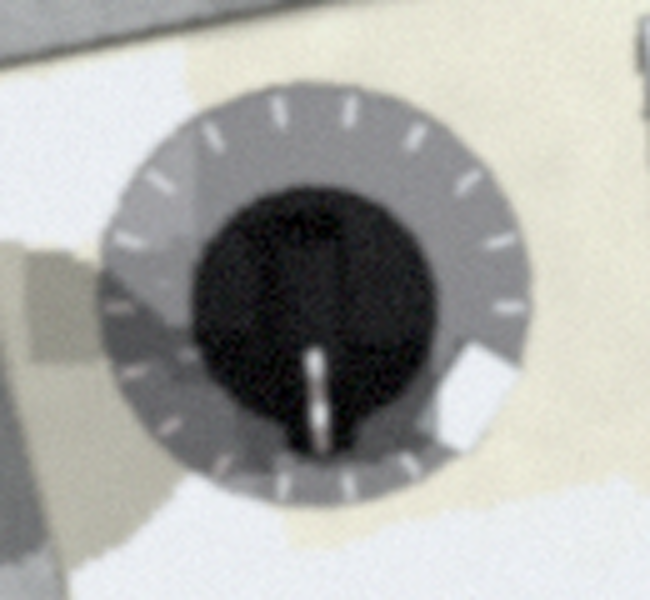

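Run:
```python
import numpy as np
z=np.load("w1.npz"); T,K=z["T"],z["K"]
def px(u,v,h):
    u=220+u/5;v=130+v/5
    d=T[:3,:3]@np.linalg.solve(K,[u,v,1]); o=T[:3,3]; return (o+d*(h-o[2])/d[2])
c=np.mean([px(98,294,.064),px(532,294,.064),px(315,80,.064),px(315,508,.064)],0)
m=px(477,399,.068); print(c,m,np.linalg.norm(m-c), np.arctan2(*(m-c)[1::-1]))
a,b=px(314,352,.1),px(321,448,.1); print(a,b,np.linalg.norm(b-a),np.arctan2(*(b-a)[1::-1]))
n=px(322,450,.072);print(n-c,np.arctan2(*(n-c)[1::-1]))
for e in ((472,345),(518,380),(468,450),(435,418)): print(px(*e,.068)-c)
```

```text
[0.48083879 0.09522761 0.064     ] [0.50148666 0.1296582  0.068     ] 0.0403460000842127 1.0306006766384712
[0.48257469 0.09501796 0.1       ] [0.50162869 0.09647302 0.1       ] 0.019109481471500545 0.07621695451867945
[0.03087926 0.00166472 0.008     ] 0.05385851183592084
[0.00882117 0.03293402 0.004     ]
[0.01640399 0.04291784 0.004     ]
[0.03207831 0.03293876 0.004     ]
[0.02492649 0.02566378 0.004     ]
```

Call:
play_rows(commands=[0.015,0,0.2,0,0,-0.115,1,0,0,0.2,0,0,0,1,0,0,0.2,0,0,0,1,0,0,0.2,0,0,0,1,0,0,0.2,0,0,0,1,0,0,0.2,0,0,0,1,0,0,0.12,0,0,0,1,0,0,0.12,0,0,0,1,0,0,0.08,0,0,0,1,0,0,0.04,0,0,0,1,0,0,0,0,0,0,1])

```text
clock: 6.45
position: [0.4815, 0.0955, 0.0751]
ee_rot: [-0.0, -0.03, 1.0, -0.0]
force: [-0.7, -0.3, 0.2]
finger_gap: 0.0854
```

Run:
```python
from h import *
import cv2
s,R=st(); p=vision.get_image("wrist"); print(s["clock"],s["position"],s["joint_pos"].round(3),s["force"],s["ft_torque"]); 
cv2.imwrite("pics/w2.png",p["img"][:,:,::-1])
x=R.as_matrix()[:,1]; print(np.arctan2(x[1],x[0])-np.pi/2)
```

```text
6.45 [0.48145662 0.0954598  0.07512229] [ 0.196  0.235 -0.534  0.803  0.     0.136] [-0.67383312 -0.25389225  0.23390615] [ 0.00029539 -0.03302036  0.03843169]
0.059600512246524184
```

View pics/w2.png

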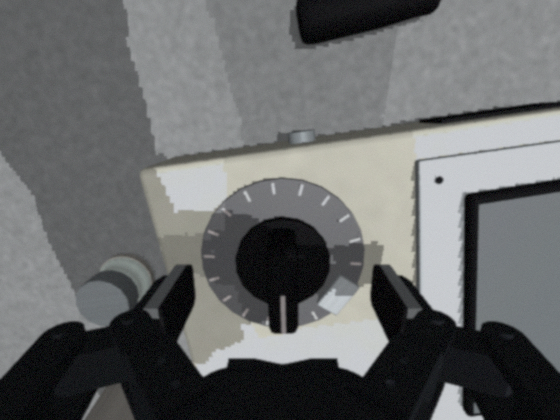

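Call:
play_rows(commands=[0,0,0,0,0,0,-1,0,0,0,0,0,0,-1,0,0,0,0,0,0,-1,0,0,0,0,0,0,-1,0,0,0,0,0,0,-1,0,0,0,0,0,0,-1,0,0,0,0,0,0,-1,0,0,0,0,0,0,-1], force=50)

```text
clock: 7.3
position: [0.4816, 0.0955, 0.0756]
ee_rot: [0.0, -0.03, 1.0, -0.0]
force: [-0.6, -0.1, 4.5]
finger_gap: 0.0132
```

```bash
cat > c.py <<'E'
from h import *
s,R=st(); x=R.as_matrix()[:,1]
print(round(s["clock"],2),s["position"].round(5),"yaw",round(np.arctan2(x[1],x[0])-np.pi/2,4),"F",s["force"].round(2),"M",s["ft_torque"].round(3),round(s["finger_gap"],4),"q6",s["joint_pos"][5].round(3))
E
python3 c.py
```

```text
7.3 [0.48164 0.09546 0.07556] yaw 0.0597 F [-0.57 -0.12  4.55] M [-0.101  0.235 -0.082] 0.0132 q6 0.136
```

Call:
play_rows(commands=[0,0,0,0,0,-0.12,-1,0,0,0,0,0,-0.12,-1,0,0,0,0,0,-0.12,-1,0,0,0,0,0,-0.12,-1,0,0,0,0,0,-0.12,-1,0,0,0,0,0,-0.12,-1,0,0,0,0,0,-0.12,-1,0,0,0,0,0,-0.12,-1,0,0,0,0,0,-0.12,-1,0,0,0,0,0,-0.12,-1,0,0,0,0,0,-0.12,-1,0,0,0,0,0,-0.12,-1,0,0,0,0,0,0,-1])

```text
clock: 8.6
position: [0.4817, 0.0954, 0.0755]
ee_rot: [0.0, -0.396, 0.918, -0.0]
force: [-0.8, -1.5, 5.3]
finger_gap: 0.013
```

```bash
python3 c.py
python3 - <<'E'
from h import *
import cv2
p=vision.get_image("wrist"); cv2.imwrite("pics/w3.png",p["img"][:,:,::-1])
E
```

```text
8.6 [0.48171 0.09537 0.07555] yaw 0.814 F [-0.76 -1.52  5.35] M [-0.247  0.205  0.041] 0.013 q6 -0.618
```

View pics/w3.png

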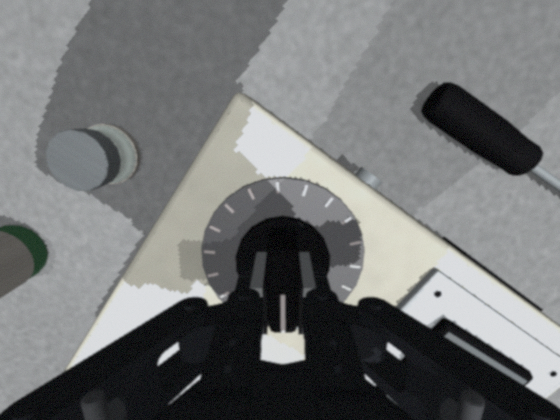

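Run:
```python
import cv2
im=cv2.imread("pics/w3.png")[230:390,200:370]
cv2.imwrite("pics/w3c.png",cv2.resize(cv2.convertScaleAbs(im,alpha=1.6,beta=20),None,fx=3.5,fy=3.5,interpolation=cv2.INTER_CUBIC))
```

```text
(no output)
```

View pics/w3c.png

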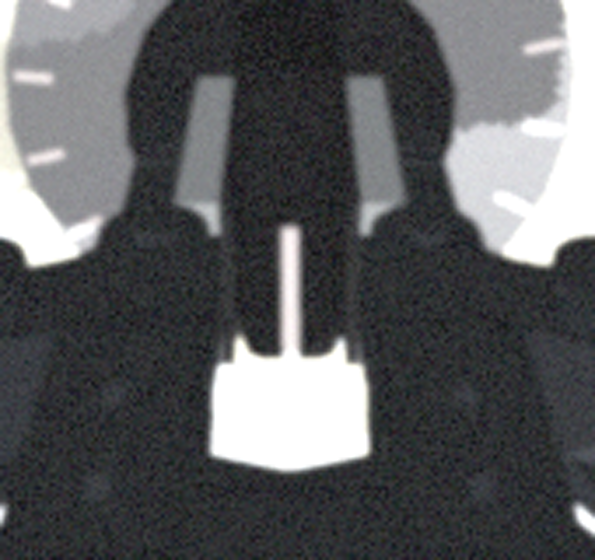

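Call:
play_rows(commands=[0,0,-0.005,0,0,0,-1,0,0,-0.005,0,0,0,-1,0,0,-0.005,0,0,0,-1,0,0,-0.005,0,0,0,-1,0,0,0,0,0,0,-1])

```text
clock: 9.15
position: [0.4816, 0.0953, 0.0772]
ee_rot: [-0.0, -0.396, 0.918, -0.0]
force: [2.6, -1.2, -3.6]
finger_gap: 0.013
```

Call:
play_rows(commands=[0,0,-0.005,0,0,0,-1,0,0,-0.005,0,0,0,-1,0,0,0,0,0,0,-1])

```text
clock: 9.45
position: [0.4816, 0.0954, 0.0784]
ee_rot: [0.0, -0.396, 0.918, -0.0]
force: [2.0, -1.8, -2.8]
finger_gap: 0.0129
```

Call:
play_rows(commands=[0,0,-0.005,0,0,0,-1,0,0,-0.005,0,0,0,-1,0,0,0,0,0,0,-1])

```text
clock: 9.75
position: [0.4816, 0.0954, 0.0794]
ee_rot: [0.0, -0.396, 0.918, -0.0]
force: [2.1, -2.5, -2.4]
finger_gap: 0.013
```

Call:
play_rows(commands=[0,0,-0.005,0,0,0,-1,0,0,-0.005,0,0,0,-1,0,0,0,0,0,0,-1])

```text
clock: 10.05
position: [0.4816, 0.0954, 0.0804]
ee_rot: [0.0, -0.396, 0.918, -0.0]
force: [2.1, -1.7, -1.8]
finger_gap: 0.0131
```

Call:
play_rows(commands=[0,0,-0.005,0,0,0,-1,0,0,-0.005,0,0,0,-1,0,0,0,0,0,0,-1])

```text
clock: 10.35
position: [0.4815, 0.0954, 0.0814]
ee_rot: [0.0, -0.396, 0.918, -0.0]
force: [1.7, -2.1, -2.8]
finger_gap: 0.0128
```

Call:
play_rows(commands=[0,0,-0.005,0,0,0,-1,0,0,-0.005,0,0,0,-1,0,0,0,0,0,0,-1])

```text
clock: 10.65
position: [0.4816, 0.0955, 0.0823]
ee_rot: [0.0, -0.396, 0.918, -0.0]
force: [3.9, -2.9, -4.1]
finger_gap: 0.0133
```

Call:
play_rows(commands=[0,0,-0.005,0,0,0,-1,0,0,0,0,0,0,-1])

```text
clock: 10.85
position: [0.4815, 0.0955, 0.0827]
ee_rot: [-0.0, -0.396, 0.918, -0.0]
force: [3.5, -2.2, -6.3]
finger_gap: 0.0127
```

```bash
python3 c.py
```

```text
10.85 [0.48151 0.09548 0.08266] yaw 0.8138 F [ 3.54 -2.15 -6.28] M [-0.624 -0.867 -0.033] 0.0127 q6 -0.618
```

Call:
play_rows(commands=[0,0,-0.003,0,0,0,-1,0,0,0,0,0,0,-1,0,0,0,0,0,-0.02,-1,0,0,0,0,0,-0.02,-1,0,0,0,0,0,-0.02,-1,0,0,0,0,0,-0.02,-1,0,0,0,0,0,-0.02,-1,0,0,0,0,0,-0.02,-1])

```text
clock: 11.65
position: [0.4815, 0.0954, 0.083]
ee_rot: [-0.0, -0.425, 0.905, -0.0]
force: [4.4, -2.2, -8.9]
finger_gap: 0.0128
```

```bash
python3 c.py
```

```text
11.65 [0.48152 0.09543 0.08297] yaw 0.8769 F [ 4.38 -2.25 -8.91] M [-0.591 -1.031 -0.27 ] 0.0128 q6 -0.681
```

Call:
play_rows(commands=[0,0,0,0,0,-0.02,-1,0,0,0,0,0,-0.02,-1,0,0,0,0,0,-0.02,-1,0,0,0,0,0,-0.02,-1,0,0,0,0,0,-0.02,-1,0,0,0,0,0,-0.02,-1])

```text
clock: 12.25
position: [0.4816, 0.0954, 0.083]
ee_rot: [0.0, -0.453, 0.892, -0.0]
force: [4.8, -1.8, -9.1]
finger_gap: 0.0131
```

```bash
python3 c.py
```

```text
12.25 [0.48157 0.09545 0.08297] yaw 0.9398 F [ 4.76 -1.8  -9.05] M [-0.546 -1.05  -0.16 ] 0.0131 q6 -0.744
```

Call:
play_rows(commands=[0,0,0,0,0,-0.02,-1,0,0,0,0,0,-0.02,-1,0,0,0,0,0,-0.02,-1,0,0,0,0,0,-0.02,-1,0,0,0,0,0,-0.02,-1,0,0,0,0,0,-0.02,-1])

```text
clock: 12.85
position: [0.4816, 0.0954, 0.083]
ee_rot: [0.0, -0.481, 0.877, -0.0]
force: [5.1, -1.9, -8.3]
finger_gap: 0.0129
```

```bash
python3 c.py
```

```text
12.85 [0.48157 0.09544 0.08297] yaw 1.0026 F [ 5.14 -1.94 -8.31] M [-0.547 -1.013 -0.195] 0.0129 q6 -0.807
```

Call:
play_rows(commands=[0,0,0,0,0,-0.02,-1,0,0,0,0,0,-0.02,-1,0,0,0,0,0,-0.02,-1,0,0,0,0,0,-0.02,-1,0,0,0,0,0,-0.02,-1,0,0,0,0,0,-0.02,-1])

```text
clock: 13.45
position: [0.4816, 0.0955, 0.083]
ee_rot: [0.0, -0.508, 0.861, -0.0]
force: [4.8, -1.5, -8.6]
finger_gap: 0.0128
```

```bash
python3 c.py
```

```text
13.45 [0.48155 0.09546 0.08296] yaw 1.0654 F [ 4.79 -1.47 -8.6 ] M [-0.546 -1.085 -0.178] 0.0128 q6 -0.87
```

Call:
play_rows(commands=[0,0,0,0,0,-0.02,-1,0,0,0,0,0,-0.02,-1,0,0,0,0,0,-0.02,-1,0,0,0,0,0,-0.02,-1,0,0,0,0,0,-0.02,-1,0,0,0,0,0,-0.02,-1])

```text
clock: 14.05
position: [0.4815, 0.0954, 0.0829]
ee_rot: [-0.0, -0.535, 0.845, -0.0]
force: [4.4, -1.8, -8.3]
finger_gap: 0.0129
```

```bash
python3 c.py
```

```text
14.05 [0.48152 0.09543 0.08293] yaw 1.1283 F [ 4.42 -1.82 -8.33] M [-0.555 -1.026 -0.259] 0.0129 q6 -0.933
```

Call:
play_rows(commands=[0,0,0,0,0,-0.02,-1,0,0,0,0,0,-0.02,-1,0,0,0,0,0,-0.02,-1,0,0,0,0,0,-0.02,-1,0,0,0,0,0,-0.02,-1,0,0,0,0,0,-0.02,-1])

```text
clock: 14.65
position: [0.4816, 0.0954, 0.083]
ee_rot: [0.0, -0.561, 0.828, -0.0]
force: [4.8, -2.7, -8.6]
finger_gap: 0.0128
```

```bash
python3 c.py
```

```text
14.65 [0.48161 0.0954  0.08299] yaw 1.1911 F [ 4.76 -2.68 -8.58] M [-0.527 -1.058 -0.269] 0.0128 q6 -0.995
```

Call:
play_rows(commands=[0,0,0,0,0,-0.02,-1,0,0,0,0,0,-0.02,-1,0,0,0,0,0,-0.02,-1,0,0,0,0,0,-0.02,-1,0,0,0,0,0,-0.02,-1,0,0,0,0,0,-0.02,-1])

```text
clock: 15.25
position: [0.4816, 0.0954, 0.0833]
ee_rot: [0.0, -0.587, 0.81, -0.0]
force: [2.6, -3.5, -3.4]
finger_gap: 0.0131
```

```bash
python3 c.py
```

```text
15.25 [0.4816  0.09542 0.08335] yaw 1.2544 F [ 2.61 -3.47 -3.43] M [-0.717 -0.754 -0.073] 0.0131 q6 -1.059
```

Call:
play_rows(commands=[0,0,-0.005,0,0,0,-1,0,0,-0.005,0,0,0,-1,0,0,-0.005,0,0,0,-1,0,0,-0.005,0,0,0,-1,0,0,0,0,0,0,-1])

```text
clock: 15.75
position: [0.4816, 0.0954, 0.0853]
ee_rot: [0.0, -0.587, 0.81, -0.0]
force: [2.3, -3.2, -0.7]
finger_gap: 0.013
```

```bash
python3 c.py
```

```text
15.75 [0.4816  0.09544 0.08531] yaw 1.2536 F [ 2.32 -3.23 -0.73] M [-0.873 -0.631  0.035] 0.013 q6 -1.058
```

Call:
play_rows(commands=[0,0,-0.01,0,0,0,-1,0,0,-0.01,0,0,0,-1,0,0,-0.01,0,0,0,-1,0,0,-0.01,0,0,0,-1,0,0,-0.01,0,0,0,-1,0,0,-0.01,0,0,0,-1,0,0,0,0,0,0,-1])

```text
clock: 16.45
position: [0.4816, 0.0955, 0.0913]
ee_rot: [0.0, -0.587, 0.81, -0.0]
force: [2.2, -3.7, -1.4]
finger_gap: 0.0125
```

```bash
python3 c.py
```

```text
16.45 [0.4816  0.09547 0.09134] yaw 1.2535 F [ 2.19 -3.74 -1.39] M [-0.901 -0.691  0.001] 0.0125 q6 -1.058
```

Expected stop near z≈0.0945–0.095; ease on in small steps.

Call:
play_rows(commands=[0,0,-0.005,0,0,0,-1,0,0,-0.005,0,0,0,-1,0,0,-0.005,0,0,0,-1,0,0,-0.005,0,0,0,-1,0,0,-0.005,0,0,0,-1,0,0,0,0,0,0,-1])

```text
clock: 17.05
position: [0.4816, 0.0955, 0.0937]
ee_rot: [0.0, -0.587, 0.81, -0.0]
force: [3.4, -3.3, -1.6]
finger_gap: 0.013
```

```bash
python3 c.py
```

```text
17.05 [0.48156 0.09546 0.09366] yaw 1.2536 F [ 3.43 -3.29 -1.6 ] M [-0.895 -0.752  0.027] 0.013 q6 -1.058
```

Call:
play_rows(commands=[0,0,-0.005,0,0,0,-1,0,0,-0.005,0,0,0,-1,0,0,0,0,0,0,-1])

```text
clock: 17.35
position: [0.4815, 0.0955, 0.0945]
ee_rot: [-0.0, -0.587, 0.81, -0.0]
force: [4.5, -2.8, -3.1]
finger_gap: 0.0127
```

Call:
play_rows(commands=[0,0,-0.005,0,0,0,-1,0,0,0,0,0,0,-1])

```text
clock: 17.55
position: [0.4815, 0.0955, 0.0949]
ee_rot: [-0.0, -0.587, 0.81, -0.0]
force: [4.8, -4.3, -4.1]
finger_gap: 0.0128
```

Call:
play_rows(commands=[0,0,-0.004,0,0,0,-1,0,0,0,0,0,0,-1])

```text
clock: 17.75
position: [0.4815, 0.0955, 0.0952]
ee_rot: [-0.0, -0.587, 0.81, 0.0]
force: [3.8, -2.9, -4.8]
finger_gap: 0.013
```

Call:
play_rows(commands=[0,0,-0.004,0,0,0,-1,0,0,0,0,0,0,-1])

```text
clock: 17.95
position: [0.4815, 0.0955, 0.0954]
ee_rot: [-0.0, -0.587, 0.81, 0.0]
force: [5.3, -2.7, -7.9]
finger_gap: 0.0128
```

```bash
python3 c.py
```

```text
17.95 [0.48146 0.09548 0.09543] yaw 1.2536 F [ 5.28 -2.7  -7.93] M [-0.813 -1.194  0.047] 0.0128 q6 -1.058
```

Call:
play_rows(commands=[0,0,0.005,0,0,0,-1,0,0,0,0,0,0,-1], force=20)

```text
clock: 18.15
position: [0.4815, 0.0955, 0.0952]
ee_rot: [-0.0, -0.587, 0.81, 0.0]
force: [3.8, -3.7, -4.6]
finger_gap: 0.013
```

```bash
python3 c.py
```

```text
18.15 [0.48153 0.09551 0.0952 ] yaw 1.2536 F [ 3.82 -3.69 -4.58] M [-0.835 -0.996  0.025] 0.013 q6 -1.058
```

Open, then rise clear.

Call:
play_rows(commands=[0,0,0.003,0,0,0,-0.6,0,0,0,0,0,0,-0.4,0,0,0,0,0,0,0,0,0,0,0,0,0,0.5,0,0,0,0,0,0,1,0,0,0,0,0,0,1,0,0,0,0,0,0,1])

```text
clock: 18.85
position: [0.4815, 0.0955, 0.0951]
ee_rot: [0.0, -0.587, 0.81, 0.0]
force: [0.7, 0.0, -0.9]
finger_gap: 0.0854
```

Call:
play_rows(commands=[0,0,-0.1,0,0,0,1,0,0,-0.2,0,0,0,1,0,0,-0.3,0,0,0,1,0,0,-0.3,0,0,0,1,0,0,-0.3,0,0,0,1,0,0,0,0,0,0,1,0,0,0,0,0,0,1])

```text
clock: 19.55
position: [0.4821, 0.0956, 0.2162]
ee_rot: [0.001, -0.587, 0.81, -0.0]
force: [0.6, -0.3, 0.1]
finger_gap: 0.0853
```

```bash
python3 c.py
python3 - <<'E'
from h import *
import cv2
for n in ("wrist","scene"):
    p=vision.get_image(n); im=p["img"][:,:,::-1]
    cv2.imwrite(f"pics/{n}4.png",im)
    for q in ("knob_grip","pointer","mark","phone","cleaner","flux_jar","driver"):
        r=spotter.place_of(q,p); print(n,q,[(np.round(d["location"],4),round(d["confidence"],2)) for d in r[:1]])
a,b=cv2.imread("pics/wrist4.png"),cv2.imread("pics/scene4.png")
cv2.imwrite("pics/f4.png",cv2.resize(np.hstack([a,b]),(800,300),interpolation=cv2.INTER_AREA))
E
```

```text
19.55 [0.48214 0.0956  0.21622] yaw 1.2536 F [ 0.59 -0.28  0.06] M [ 0.013  0.021 -0.019] 0.0853 q6 -1.058
wrist knob_grip [(array([0.4877, 0.0979, 0.1072]), 0.95)]
wrist pointer [(array([0.4897, 0.1255, 0.0897]), 0.91)]
wrist mark [(array([0.4988, 0.1301, 0.0661]), 0.55)]
wrist phone [(array([0.4953, 0.2372, 0.0654]), 0.67)]
wrist cleaner [(array([ 0.643 , -0.0265, -0.0017]), 0.94)]
wrist flux_jar [(array([ 5.401e-01, -2.390e-02, -3.000e-04]), 0.94)]
wrist driver [(array([0.3261, 0.1744, 0.0023]), 0.64)]
scene knob_grip [(array([0.4937, 0.1229, 0.0897]), 0.73)]
scene pointer [(array([0.4958, 0.1217, 0.0875]), 0.79)]
scene mark [(array([0.498 , 0.1314, 0.0674]), 0.59)]
scene phone [(array([0.4995, 0.2368, 0.0685]), 0.61)]
scene cleaner [(array([ 0.645 , -0.0287,  0.0007]), 0.61)]
scene flux_jar [(array([ 0.5352, -0.026 ,  0.0046]), 0.88)]
scene driver [(array([ 0.33  ,  0.1737, -0.0012]), 0.97)]
```

View pics/f4.png

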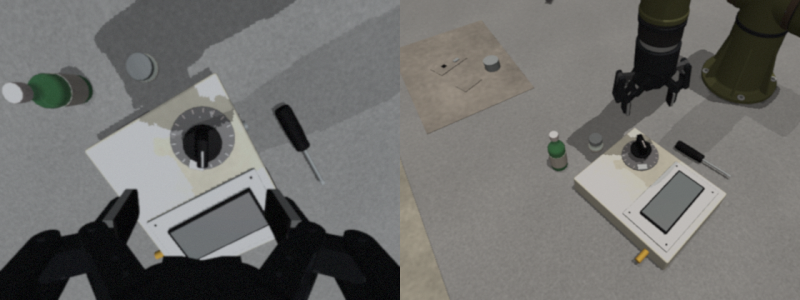

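```bash
python3 -c "
from plant import ticket; print(ticket.close_job())"
```

```text
the job is handed in; nothing more can be done
None
```

The vacuum regulator knob is set. It is unlocked, drawn out to its stop and left standing out, and the job was handed in at about 20 s of robot time.

- **Turning:** I gripped the bar and turned it counter-clockwise by 0.75 rad, which put the pointer over the near part of the block.
- **Finding the seat:** The pin met the plate after about 6.5–7 mm of free lift. I kept a pull of about 8–9 N, roughly 6 N of it on the pin, and eased across the block. The pull fell to about 3 N at a tool yaw between 1.19 and 1.25 rad, about 0.2 rad past the block's estimated middle of about 1.03.
- **Drawing out:** I drew the knob up about 12.5 mm further until it met the stop. The highest total pull I read was about 9 N. I then eased off, let go and moved up clear.

**Last checks:**
- The pointer shows at about 88–90 mm in both views, against about 70 mm before, so the knob is still out.
- The wrist force is near zero with the gripper open and clear of everything.
- The phone, jar, bottle and screwdriver are where they were, within the detector's few millimetres, except the jar. One wrist reading put it about 10 mm from the first one, but the scene camera had it within about 5 mm.
- The scene camera's final `knob_grip` reading landed about 30 mm off, close to the pointer. I took it as a misdetection because the wrist view and the picture disagree with it.
- The pull while drawing out read 0.7–1.6 N at times, below the stated 2.5 N friction. I put that down to force-sensor bias.

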